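Unload the battery charging dock into the carrying crate

ROBOT

A 6-joint arm with a two-finger parallel gripper is mounted at the origin on the work surface. World frame = base frame: x ahead of the robot, y to its left, z up, the work surface at z = 0. Lengths are in mm, angles in rad, forces in N, time in s.
With the tool pointing down it reaches from about 350 to 775 mm from the base axis. Payload 7.3 kg.
Tool frame: the origin (TCP) lies between the finger pads; the fingertips stand 25 mm ahead of it and the grasp point (between the pads) lies 6 mm ahead of it; z points along the fingers, y is the line along which they close (so a half turn about z gives the same grasp; the last joint's range is limited). The gripper opens to 92 mm and grips with 3 to 60 N. Pads are 19 mm wide; open, the fingers measure 130 mm over their backs; the gripper's body (75 mm by 190 mm) begins 47 mm behind the grasp point.
Start: joints at [1.109, 0.342, 1.524, -0, 1.275, -0.146], TCP at [163.037, 499.06, 251.741] pointing down, gripper open.
Joint ranges: [-2.53, 2.53], [-0.77, 2.02], [0.04, 2.7], [-1, 4.14], [0.28, 2.66], [-3.11, 3.11]. Speed limits (rad/s): [2.57, 2.57, 3.14, 3.14, 3.14, 3.14].

INTERFACE

Orientations are given as [roll, pitch, yaw] about the fixed x, y, z axes, in that order (R = Rz(yaw) Ry(pitch) Rx(roll)).
In Python, from plant import bot gives the robot as it stands.
- The arm moves only by the tool play_rows, never from a script. Its argument "commands" is a list of rows, each an object of numbers: "x", "y", "z": the shift along the tool's x, y, z in m; "twist": the turn about the tool's z in degrees. In form: [{"x": .., "y": .., "z": .., "twist": ..}, ...]. A call has exactly 8 rows; each row is the pose to reach, as a shift and turn from the pose commanded when the call began, along the tool's axes at that moment; what a row does not reach only later rows make up. A row lasts 1/10 s, in which the tool goes at most 50 mm and 8.59 degrees, less where a joint would pass 70% of its speed; a pose out of reach is approached as far as the arm can. A call with a gripper value outside its range is refused whole. "jaw" is the closure, from 0 (fully open) to 1 (shut), set as the call begins (left out, the last holds). The fingers move at their own pace and stop on an object; the grip force is fixed at half the most. Time passes only in rows, so rows that repeat a pose let the fingers close, or fill a call up. It gives the time, the measured TCP pose, the force, the opening and the grip force at its end, in the units of the state.
- bot.get_obs(): the state, without advancing time (a new reading comes with each control period).
- bot.capture(name): name is "side" or "top" or "wrist"; returns a dict with "pixels" (384x512x3 uint8, red, green, blue), "fx", "fy", "cx", "cy" (pixels), "eye" and "rotation" of the camera in the world. Camera axes: x right, y down, z forward; pixel columns grow to the right and rows downward; lengths in mm; the calibration is good to about 2 mm. A picture is of the moment at which its call begins. There is no depth.
- bot.close_job(): hands the job in; it is judged then, once.
The state is a dict: "time": time; "joint_positions": joint angles; "dq": joint speeds; "tau": joint torques, N m; "tool_pos": TCP position; "tcp_rot": TCP orientation; "contact_force": force on the tool from outside, world axes, zero at the start; "moment": the same for the moment, N m; "grip_width": finger opening in mm; "finger_force": force on a finger pad.
Only numpy, scipy, OpenCV 4.12 (cv2) and the standard library are available. Lean on these libraries where they do the work, as an engineer would, in place of code of your own. Each camera call takes 0.05 s, during which the arm holds its last target. There are 200 camera calls.

TASK

Switch off the outlet by pushing its toggle lever all the way over, away from the robot. Only then release every battery pack in the charging dock by pushing it in until its latch lets go and it springs up, pull it out, and stand it upright on the floor of a free cell of the blue crate, one pack per cell. Leave the jar that is already in the crate, and the glassware and tile on the bench, where they are.

Things in the scene. Friction and masses are not known exactly. Their poses are not given: they have to be found in the camera images.
- dock: White plastic charging dock fixed to the bench, 93 mm (x) by 263 mm (y), top face 104 mm above the bench. Origin: centre of its underside. Four identical bays open upwards in a row along its y axis, centred at x = 0 and y = -96, -32, 32, 96 mm; each opening is 53 mm (x) by 43 mm (y). A bay without a pack is empty, its bare ejector plate some 86 mm down.
- bay0 (a point): Centre of the mouth (at the top face) of the bay at y = -96 mm. Latched packs stand 4 mm above the top face and cannot be pulled out. Pressed straight down at the middle (7 to 14 N), the catch lets go for good about 3 mm down; hard stop at 8 mm, so press some 6 mm. Let go, and the pack rises by itself within 1 s to 32 mm above the top face.
- bay1 (a point): The same for the bay at y = -32 mm. A risen pack is loose in its bay (1.5 mm play on each side), rests on its spring plate and lifts straight up out of the bay; pushed down it just rises again.
- bay2 (a point): The same for the bay at y = 32 mm.
- bay3 (a point): The same for the bay at y = 96 mm.
- crate: Blue plastic carrying crate, loose on the bench, 0.9 kg, open on top, 72 mm (x) by 294 mm (y) by 45 mm high; walls, dividers and floor 4 mm thick. Origin: centre of its underside. Five cells in a row along its y axis, centred at x = 0 and y = -116, -58, 0, 58, 116 mm, each 64 mm (x) by 54 mm (y) inside. One cell already holds a jar.
- switch (a joint): Toggle lever of the bench outlet that feeds the dock: 0 rad = on, leaning towards the robot (-x); 1.0 rad = off, leaning away (+x). It swings in the x-z plane, is stiff by friction (well under 10 N at the tip) and stays where it is left.
- switch_tip (a point): Tip of the black toggle lever, about 80 mm long, on a small grey block fixed to the bench between dock and crate. It moves along world +x as the lever is switched off.
- pack0_mid (a point): Centre (half-way up) of a black battery pack with grey band near its top and paper label, an upright block 50 mm (x) by 40 mm (y) by 90 mm (z), about 0.3 kg, with a catch notch low on its -x face. Axes parallel to the dock's at the start. z is up when it stands. Absent (None) in some runs.
- pack1_mid (a point): Centre (half-way up) of a black battery pack with grey band near its top and paper label, an upright block 50 mm (x) by 40 mm (y) by 90 mm (z), about 0.3 kg, with a catch notch low on its -x face. Axes parallel to the dock's at the start. z is up when it stands. Absent (None) in some runs.
- pack2_mid (a point): Centre (half-way up) of a black battery pack with grey band near its top and paper label, an upright block 50 mm (x) by 40 mm (y) by 90 mm (z), about 0.3 kg, with a catch notch low on its -x face. Axes parallel to the dock's at the start. z is up when it stands. Absent (None) in some runs.
- pack3_mid (a point): Centre (half-way up) of a black battery pack with grey band near its top and paper label, an upright block 50 mm (x) by 40 mm (y) by 90 mm (z), about 0.3 kg, with a catch notch low on its -x face. Axes parallel to the dock's at the start. z is up when it stands. Absent (None) in some runs.
- jar0_mid (a point): Centre (half-way up) of a closed jar, 42 mm in diameter, 80 mm tall, standing in cell y = -116 mm of the crate; it stays there. Only one of the three jars is present in a run, the others are None.
- jar1_mid (a point): Centre (half-way up) of a closed jar, 42 mm in diameter, 80 mm tall, standing in cell y = 0 mm of the crate; it stays there. Only one of the three jars is present in a run, the others are None.
- jar2_mid (a point): Centre (half-way up) of a closed jar, 42 mm in diameter, 80 mm tall, standing in cell y = 116 mm of the crate; it stays there. Only one of the three jars is present in a run, the others are None.
- beaker: Glass beaker, 64 mm wide, 85 mm tall, a bystander. Origin: centre of its underside.
- flask: Conical flask, 72 mm wide, 112 mm tall, a bystander. Origin: centre of its underside.
- tile: White spotting tile 110 x 80 x 12 mm, a bystander. Origin: centre of its underside.
Things that resemble listed ones, but are neither listed nor needed, are in the scene too. What is shaped like the part that bears pack3_mid but pink is not meant.

How it is judged (in metres and radians):
On the way:
1. the outlet's toggle lever is switched off (beyond 0.8 rad) (value of joint switch above 0.8 rad), for 0.2 s.
At the end, for the whole second after the job is handed in: Every pack present stands upright (within 0.15 rad) on the floor of a cell of the crate (centre height within 6 mm of standing), at rest; the jar still stands in its cell; the crate is flat on the bench; the switch is off (beyond 0.8 rad) (z of pack0_mid in the frame of crate between 0.043 and 0.055 m and x of pack0_mid in the frame of crate between -0.03 and 0.03 m and y of pack0_mid in the frame of crate between -0.145 and 0.145 m and angle between each of pack0_mid, pack1_mid, pack2_mid, pack3_mid, jar0_mid, jar1_mid, jar2_mid's own z axis and vertical below 0.15 rad and linear speed of each of pack0, pack1, pack2, pack3, crate below 0.02 m/s and z of pack1_mid in the frame of crate between 0.043 and 0.055 m and x of pack1_mid in the frame of crate between -0.03 and 0.03 m and y of pack1_mid in the frame of crate between -0.145 and 0.145 m and z of pack2_mid in the frame of crate between 0.043 and 0.055 m and x of pack2_mid in the frame of crate between -0.03 and 0.03 m and y of pack2_mid in the frame of crate between -0.145 and 0.145 m and z of pack3_mid in the frame of crate between 0.043 and 0.055 m and x of pack3_mid in the frame of crate between -0.03 and 0.03 m and y of pack3_mid in the frame of crate between -0.145 and 0.145 m and z of jar0_mid in the frame of crate between 0.038 and 0.05 m and x of jar0_mid in the frame of crate between -0.03 and 0.03 m and y of jar0_mid in the frame of crate between -0.145 and 0.145 m and z of jar1_mid in the frame of crate between 0.038 and 0.05 m and x of jar1_mid in the frame of crate between -0.03 and 0.03 m and y of jar1_mid in the frame of crate between -0.145 and 0.145 m and z of jar2_mid in the frame of crate between 0.038 and 0.05 m and x of jar2_mid in the frame of crate between -0.03 and 0.03 m and y of jar2_mid in the frame of crate between -0.145 and 0.145 m and value of joint switch above 0.8 rad and angle between crate's own z axis and vertical below 0.08 rad and height (world z) of crate below 0.01 m); the robot touches nothing.
It fails at once if a pack is released while the outlet is still switched on (value of joint switch below 0.6 rad and z of any of pack0_mid, pack1_mid, pack2_mid, pack3_mid in the frame of dock above 0.078 m).
It fails at once if a bystander (beaker, flask, tile) is knocked over or shoved more than 40 mm (distance of any of beaker, flask, tile from where it was at the start of the episode above 0.04 m or angle between any of beaker, flask, tile's own z axis and vertical above 0.5 rad).
It fails at once if the jar is tipped over or taken out of the crate (angle between any of jar0_mid, jar1_mid, jar2_mid's own z axis and vertical above 0.6 rad or z of any of jar0_mid, jar1_mid, jar2_mid in the frame of crate above 0.09 m).
Of pack0, pack1, pack2, pack3 only 3 to 4 are there at a start; the rules pass over those that are not, and their reading is None.
Of jar0, jar1, jar2 only 1 to 1 are there at a start; the rules pass over those that are not, and their reading is None.
At some moment in a run one of crate may be knocked a few centimetres aside while the robot is not near it.
Once in a run the grip may slacken for a moment while it holds something.
It also fails if it takes over 208 s, if anything falls off the work surface, if the arm or the gripper's body presses on something with over 40 N, if the wrist force passes 120 N, or if a joint passes its speed limit or range.

## Working session

There is one attempt and no reset: what is moved stays moved. The work goes in short steps, Python scripts to look and compute and a tool call to move; the robot and the scene stay as the last step left them, time stands still between calls to the robot, and variables do not carry over. Pictures are saved under pics/ and viewed, at most 14 in all, crops included, and the job is handed in when it is done.

Besides the shell and the picture viewer there is one more tool, called in YAML: its name, and indented under it one key for each argument. play_rows: Moves the arm, as the interface text tells. Its arguments: {"type":"object","properties":{"commands":{"type":"array"},"jaw":{"type":"number"}},"required":["commands"]}

```bash
ls; mkdir -p pics; python3 - <<'E'
from plant import bot
import cv2,numpy as np
o=bot.get_obs();print(o)
for n in("top","side","wrist"):
    c=bot.capture(n);print(n,c["fx"],c["fy"],c["cx"],c["cy"],c["eye"],np.round(c["rotation"],4).tolist())
    cv2.imwrite(f"pics/{n}0.png",c["pixels"][:,:,::-1])
E
```

```text
pics
{'time': 0.0, 'joint_positions': array([ 1.10901406e+00,  3.42752818e-01,  1.52500266e+00, -6.48979399e-05,
        1.27538329e+00, -1.46017528e-01]), 'dq': array([ 0.0006929 , -0.00036621,  0.00097401,  0.00056229, -0.00052928,
        0.00126237]), 'tau': array([-7.42111320e-05, -4.31220067e+01, -2.44230366e+01,  7.18578673e-02,
        5.58520469e-02, -1.14276377e-04]), 'tool_pos': array([162.87814137, 498.71585991, 251.03431693]), 'tcp_rot': array([-3.14005396e+00, -1.63561856e-04,  2.82584673e+00]), 'contact_force': array([-0.42395415, -0.43122108,  0.38043785]), 'moment': array([-0.00338636, -0.04999794,  0.01806947]), 'finger_force': 0.0, 'grip_width': 91.89271246517501}
top 491.0426881969277 491.0426881969277 258.5492835919153 187.86925781835157 [ 379.18965872    6.40403603 1273.80347284] [-2.9721, -0.007, -1.5604]
side 487.94545545686634 487.94545545686634 254.35433248414913 187.62922667422967 [ 278.09110354 -742.29214089 1074.53979307] [-2.4636, 0.0039, -0.384]
wrist 294.14899120860457 294.14899120860457 256.9773573306035 186.48813768733987 [ 99.38386436 520.07802437 385.0165404 ] [2.8946, 0.0024, 1.256]
```

View pics/top0.png

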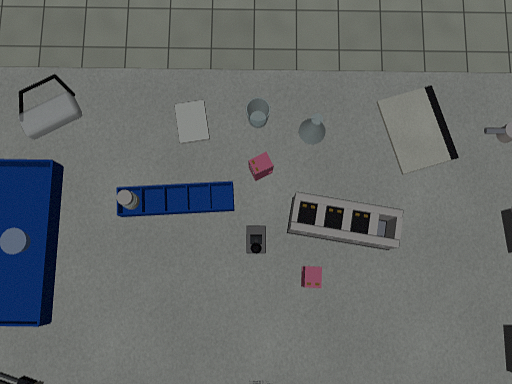

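View pics/side0.png

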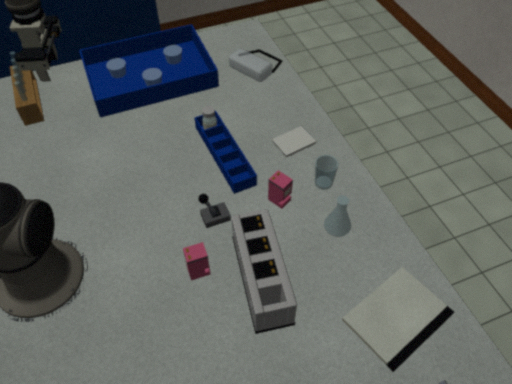

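The top view shows the crate at (176,199) with the jar at its left (+y) end, the switch at (256,240), and the dock at (346,220) with three packs in bays 1–3. Bay 0, at the right end, is empty. Pink decoys are at (261,166) and (312,277). The side view agrees.

```bash
cat > h.py <<'E'
from plant import bot
import cv2,numpy as np
from scipy.spatial.transform import Rotation as Ro
def cap(n,save=None):
    c=bot.capture(n)
    if save: cv2.imwrite(f"pics/{save}.png",c["pixels"][:,:,::-1])
    return c
def ray(c,u,v):
    d=np.array([(u-c["cx"])/c["fx"],(v-c["cy"])/c["fy"],1])
    return np.array(c["eye"]),Ro.from_euler("xyz",c["rotation"]).as_matrix()@d
def on(c,uv,z):
    e,d=ray(c,*uv); return (e+d*(z-e[2])/d[2])
def proj(c,p):
    q=Ro.from_euler("xyz",c["rotation"]).as_matrix().T@(np.array(p,float)-c["eye"])
    return np.array([c["fx"]*q[0]/q[2]+c["cx"],c["fy"]*q[1]/q[2]+c["cy"]])
def blobs(m,lo,hi,roi=None):
    n,l,s,ce=cv2.connectedComponentsWithStats(m.astype(np.uint8))
    r=[]
    for i in range(1,n):
        x,y,w,h,a=s[i]
        if lo<=a<=hi and (roi is None or (roi[0]<ce[i][0]<roi[2] and roi[1]<ce[i][1]<roi[3])): r.append((l==i,ce[i],a))
    return r
E
python3 - <<'E'
from h import *
c=cap("top"); p=c["pixels"].astype(int); hsv=cv2.cvtColor(c["pixels"],cv2.COLOR_RGB2HSV)
def rect(m,z,name):
    pts=np.argwhere(m)[:,::-1]
    w=np.array([on(c,q,z)[:2] for q in pts],np.float32)
    r=cv2.minAreaRect(w); print(name,np.round(r[0],1),np.round(r[1],1),round(r[2],2),len(pts)); return r
blue=(hsv[...,0]>100)&(hsv[...,0]<130)&(hsv[...,1]>120)
for m,ce,a in blobs(blue,500,6000,(90,160,260,240)): rect(m,45,"crate"+str(ce))
g=p.mean(2)
print("bench",g[300,200],"dockpx",[int(x) for x in g[195:250,300]],"row",[int(x) for x in g[222,284:410]])
for m,ce,a in blobs((g<60),100,1000,(285,190,405,250)): rect(m,108,"pack"+str(ce))
for m,ce,a in blobs((g<60),10,1000,(240,220,270,260)): print("sw",ce,a,on(c,ce,80))
# zoom
z=cv2.resize(c["pixels"][180:260,230:410,::-1],None,fx=4.4,fy=4.4,interpolation=cv2.INTER_CUBIC);cv2.imwrite("pics/z1.png",z)
E
```

```text
crate[179.95482414 198.5750242 ] [559.9 210.5] [ 75.5 293. ] 3.76 3099
bench 111.33333333333333 dockpx [125, 124, 126, 127, 127, 103, 92, 55, 20, 27, 21, 26, 18, 10, 6, 12, 7, 14, 10, 16, 14, 19, 11, 18, 13, 19, 11, 14, 103, 129, 124, 126, 126, 127, 132, 129, 94, 83, 87, 39, 98, 120, 114, 110, 110, 107, 111, 110, 108, 113, 107, 113, 110, 112, 108] row [117, 114, 113, 123, 55, 42, 60, 103, 115, 108, 100, 102, 92, 64, 38, 39, 14, 15, 7, 32, 15, 25, 5, 9, 16, 13, 15, 12, 17, 16, 12, 116, 129, 127, 124, 127, 124, 126, 130, 139, 38, 15, 16, 10, 17, 15, 19, 17, 20, 19, 19, 12, 19, 17, 16, 11, 14, 1, 118, 131, 126, 127, 123, 125, 126, 129, 141, 48, 8, 17, 12, 20, 16, 16, 10, 17, 18, 18, 13, 14, 15, 17, 22, 21, 5, 108, 134, 127, 126, 127, 125, 126, 126, 130, 101, 97, 98, 96, 96, 97, 92, 96, 17, 55, 52, 56, 53, 52, 54, 55, 54, 44, 106, 135, 129, 124, 126, 127, 121, 117, 115, 118, 115, 117, 118, 117]
pack[306.93939394 213.14876033] [ 519.9 -116.1] [42.3 51.3] 80.79 363
pack[333.34604905 217.52043597] [ 509.8 -179. ] [42.2 51.4] 81.13 367
pack[359.73351648 222.07417582] [ 499.6 -241.9] [42.3 51.4] 81.08 364
pack[389.75510204 227.85204082] [ 484.7 -310.1] [47.2 41.1] 4.45 196
sw [265.  239.5] 26 [456.81040001 -16.82719884  80.        ]
sw [255.60093897 242.61032864] 213 [449.06157823   5.86121831  80.        ]
```

View pics/z1.png

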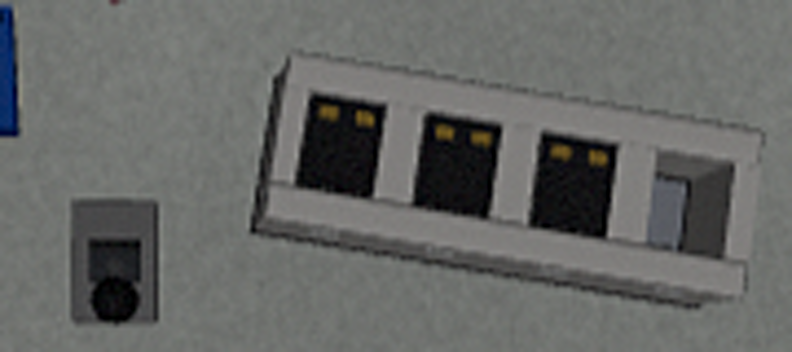

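The crop shows packs at crop pixels (340,143), (457,165) and (573,184), the empty bay at (690,205) and the toggle knob at (115,298). I'll cross-check these with the side view and triangulate the knob.

```bash
cat >> h.py <<'E'
def tri(c1,u1,c2,u2):
    e1,d1=ray(c1,*u1);e2,d2=ray(c2,*u2)
    s=np.linalg.lstsq(np.c_[d1,-d2],e2-e1,rcond=None)[0]
    a,b=e1+s[0]*d1,e2+s[1]*d2
    return (a+b)/2,np.linalg.norm(a-b)
def shift(pos,psi,tgt,tpsi):
    R=Ro.from_euler("xyz",[np.pi,0,np.radians(psi)]).as_matrix()
    return np.round(R.T@(np.array(tgt)-pos)/1000,4), round(psi-tpsi,2)
E
python3 - <<'E'
from h import *
t=cap("top");s=cap("side")
for q in((519.9,-116.1,108),(509.8,-179,108),(499.6,-241.9,108)): print(np.round(proj(s,q),1))
g=s["pixels"].mean(2)
for m,ce,a in blobs(g<60,30,600,(185,180,300,290)):
    print("side dark",np.round(ce,1),a, np.round(on(s,ce,108),1))
gt=t["pixels"].mean(2)
kt=[b for b in blobs(gt<35,20,300,(245,235,268,256))]
ks=[b for b in blobs(g<35,15,300,(190,185,215,220))]
for b in kt: print("kt",b[1],b[2])
for b in ks: print("ks",b[1],b[2])
print(tri(t,(256.1,247.7),s,(203.3,198.3)))
z=cv2.resize(s["pixels"][180:235,185:240,::-1],None,fx=8,fy=8,interpolation=cv2.INTER_CUBIC);cv2.imwrite("pics/z2.png",z)
E
```

```text
[251.6 222.3]
[257.6 244.3]
[264.  267.9]
side dark [278.8 191.9] 313 [618.3 -55.3 108. ]
side dark [212.8 212.1] 365 [443.3 -52.2 108. ]
side dark [251.9 223.2] 303 [ 519.6 -118.7  108. ]
side dark [258.  245.3] 339 [ 509.7 -181.7  108. ]
side dark [197.8 267.4] 335 [ 362.2 -184.8  108. ]
side dark [264.5 268.9] 374 [ 499.7 -244.7  108. ]
kt [255.78395062 243.28395062] 162
ks [203.05084746 198.50847458] 59
(array([436.30719813,   4.48995396,  98.61132337]), np.float64(0.7529382067698951))
```

View pics/z2.png

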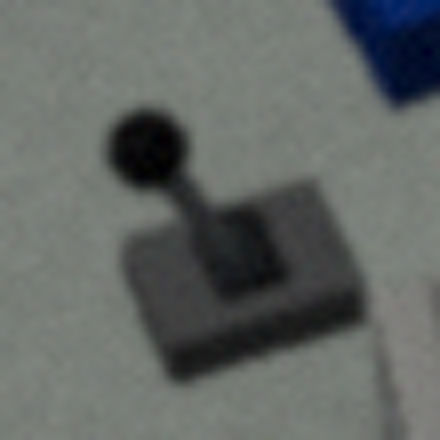

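The side crop shows the knob at crop (148,148), which triangulates to (436, 4.5, 98.6) with a 0.8 mm ray gap. The two views agree on the packs to about 2.6 mm. Next I move over to the switch with the jaw closed.

play_rows:
  commands:
    - {"x": -0.027,"y": -0.03,"z": 0.004,"twist": 8}
    - {"x": -0.054,"y": -0.06,"z": 0.008,"twist": 16}
    - {"x": -0.081,"y": -0.09,"z": 0.012,"twist": 24}
    - {"x": -0.108,"y": -0.12,"z": 0.016,"twist": 32}
    - {"x": -0.135,"y": -0.15,"z": 0.02,"twist": 40}
    - {"x": -0.162,"y": -0.18,"z": 0.024,"twist": 48}
    - {"x": -0.19,"y": -0.21,"z": 0.027,"twist": 56}
    - {"x": -0.219,"y": -0.241,"z": 0.03,"twist": 64}
  jaw: 1

```text
time: 1.1
tool_pos: [296.7, 200.6, 221.8]
tcp_rot: [3.141, -0.0, 1.704]
contact_force: [0.9, 0.1, 0.1]
grip_width: 32.3
finger_force: 0.0
```

```bash
cat > st.py <<'E'
from h import *
import sys
o=bot.get_obs();p=o["tool_pos"];psi=np.degrees(o["tcp_rot"][2])
print("t",round(o["time"],1),np.round(p,1),"rot",np.round(np.degrees(o["tcp_rot"]),2),"F",np.round(o["contact_force"],1),"w",round(o["grip_width"],1),"gf",round(o["finger_force"],1))
a=[float(v) for v in sys.argv[1:]]
if a: print("shift",*shift(p,psi,a[:3],a[3]))
E
python3 st.py 385 4.5 200 80.83
```

```text
t 1.1 [296.7 200.6 221.8] rot [ 1.7995e+02 -2.0000e-02  9.7610e+01] F [0.9 0.1 0.1] w 32.3 gf 0.0
shift [-0.206   0.0616  0.0218] 16.78
```

play_rows:
  commands:
    - {"x": -0.035,"y": 0.01,"z": 0.004,"twist": 4}
    - {"x": -0.07,"y": 0.02,"z": 0.008,"twist": 8}
    - {"x": -0.105,"y": 0.03,"z": 0.012,"twist": 12}
    - {"x": -0.14,"y": 0.042,"z": 0.016,"twist": 16.8}
    - {"x": -0.175,"y": 0.053,"z": 0.02,"twist": 16.8}
    - {"x": -0.206,"y": 0.062,"z": 0.022,"twist": 16.8}
    - {"x": -0.206,"y": 0.062,"z": 0.06,"twist": 16.8}
    - {"x": -0.206,"y": 0.062,"z": 0.1,"twist": 16.8}

```text
time: 1.9
tool_pos: [387.5, 5.2, 121.6]
tcp_rot: [3.137, 0.0, 1.413]
contact_force: [0.2, 0.5, -0.8]
grip_width: 0.6
finger_force: 0.0
```

```bash
python3 st.py 475 4.5 103 80.83
```

```text
t 1.9 [387.5   5.2 121.6] rot [179.75   0.    80.97] F [ 0.2  0.5 -0.8] w 0.6 gf 0.0
shift [0.013  0.0865 0.0186] 0.14
```

play_rows:
  commands:
    - {"x": 0,"y": 0,"z": 0.018,"twist": 0}
    - {"x": 0.002,"y": 0.014,"z": 0.018,"twist": 0}
    - {"x": 0.004,"y": 0.028,"z": 0.018,"twist": 0}
    - {"x": 0.006,"y": 0.042,"z": 0.018,"twist": 0}
    - {"x": 0.008,"y": 0.056,"z": 0.018,"twist": 0}
    - {"x": 0.01,"y": 0.068,"z": 0.018,"twist": 0}
    - {"x": 0.012,"y": 0.078,"z": 0.018,"twist": 0}
    - {"x": 0.013,"y": 0.086,"z": 0.018,"twist": 0}

```text
time: 2.7
tool_pos: [471.2, 6.3, 103.2]
tcp_rot: [-3.135, 0.0, 1.416]
contact_force: [-23.0, -2.3, 17.8]
grip_width: 0.3
finger_force: 12.5
```

```bash
python3 st.py 480 4.5 103 80.83; python3 - <<'E'
from h import *
c=cap("side"); z=cv2.resize(c["pixels"][150:250,170:290,::-1],None,fx=5,fy=5);cv2.imwrite("pics/z3.png",z)
E
```

```text
t 2.7 [471.2   6.3 103.2] rot [-1.7965e+02  2.0000e-02  8.1130e+01] F [-23.   -2.3  17.8] w 0.3 gf 12.5
shift [-0.0004  0.0089  0.0002] 0.3
```

View pics/z3.png

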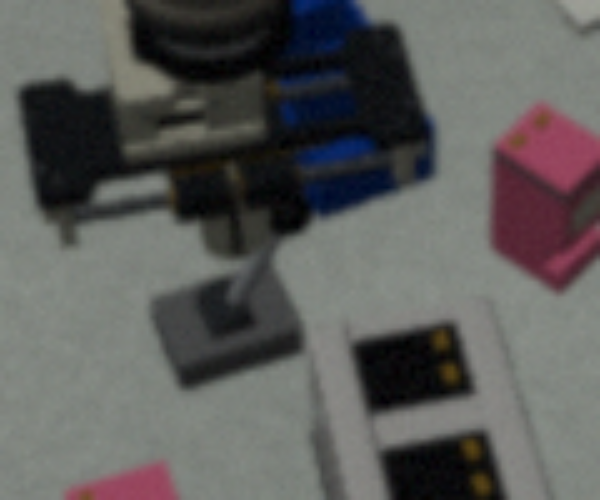

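The crop shows the lever leaning away at (255,270), with a 23 N reaction at the stop. I retreat, move over bay 1 and verify.

play_rows:
  commands:
    - {"x": 0,"y": -0.02,"z": 0,"twist": 0}
    - {"x": 0,"y": -0.035,"z": -0.03,"twist": 0}
    - {"x": 0,"y": -0.03,"z": -0.075,"twist": 0}
    - {"x": -0.03,"y": 0,"z": -0.08,"twist": 0}
    - {"x": -0.06,"y": 0.03,"z": -0.08,"twist": 0}
    - {"x": -0.09,"y": 0.055,"z": -0.08,"twist": 0}
    - {"x": -0.115,"y": 0.068,"z": -0.07,"twist": 0}
    - {"x": -0.115,"y": 0.068,"z": -0.06,"twist": 0}

```text
time: 3.55
tool_pos: [523.9, -121.4, 163.5]
tcp_rot: [3.139, 0.001, 1.412]
contact_force: [0.4, 0.4, -0.3]
grip_width: -0.0
finger_force: 0.0
```

```bash
python3 st.py 519.8 -117.4 136 80.83; python3 - <<'E'
from h import *
t=cap("top");s=cap("side"); 
for c,r in((t,(235,190,275,262)),(s,(190,170,250,235))):
    g=c["pixels"].mean(2)
    for m,ce,a in blobs(g<38,15,400,r): print(np.round(ce,1),a)
a=cv2.resize(t["pixels"][185:260,230:290,::-1],(360,450));b=cv2.resize(s["pixels"][165:240,185:245,::-1],(360,450))
cv2.imwrite("pics/z4.png",np.hstack([a,b]))
print(proj(t,(512,4.5,98)),proj(s,(512,4.5,98)))
E
```

```text
t 3.5 [ 523.9 -121.4  163.5] rot [1.7986e+02 7.0000e-02 8.0930e+01] F [ 0.4  0.4 -0.3] w -0.0 gf 0.0
shift [ 0.0033 -0.0047  0.0275] 0.1
[255.8 221.2] 79
[256.2 239.2] 70
[217.3 221.5] 61
[256.47338835 215.89992156] [231.28731908 189.63587258]
```

View pics/z4.png

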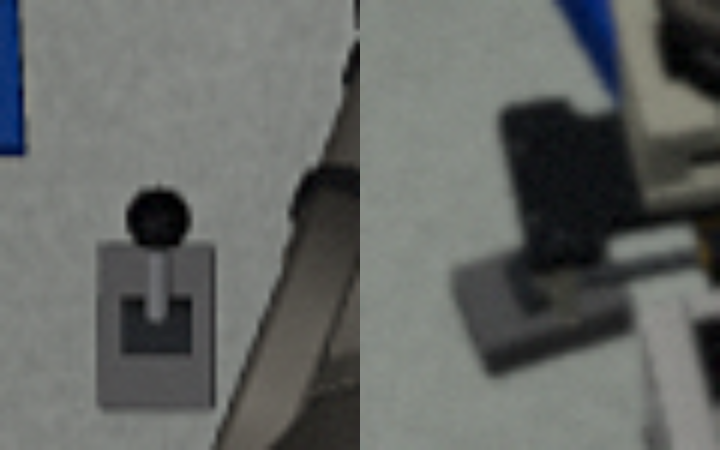

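The knob is now at top-view pixel (256.2,221.2), leaning away. I'll compute its angle.

```bash
python3 - <<'E'
from h import *
t=cap("top")
k0=np.array([436.3,4.5,98.6])
for zp in (20,25,30,35):
    pv=on(t,(256.0,239.2),zp); L=np.linalg.norm((k0-pv)[[0,2]]); a0=np.degrees(np.arctan2(*(k0-pv)[[0,2]]))
    # intersect ray of knob now with circle
    best=min(np.linspace(0,60,601),key=lambda a:abs(proj(t,pv+L*np.array([np.sin(np.radians(a)),0,np.cos(np.radians(a))]))[1]-221.2))
    print(zp,pv[0].round(1),L.round(1),a0.round(1),best,"swing rad",np.radians(best-a0).round(3))
E
```

```text
20 461.2 82.5 -17.6 27.8 swing rad 0.792
25 460.9 77.6 -18.5 30.1 swing rad 0.848
30 460.6 72.8 -19.5 32.7 swing rad 0.911
35 460.2 68.0 -20.6 35.800000000000004 swing rad 0.985
```

Swing is well past 0.6 rad, so it's safe to go on. I'll recheck it once the side view is clear. Next, pressing bay 1.

```bash
python3 st.py 519.8 -117.4 136 80.83
```

```text
t 3.7 [ 521.6 -117.5  162.9] rot [-1.7986e+02 -5.0000e-02  8.1090e+01] F [-0.5 -0.1 -0.9] w 0.4 gf 0.0
shift [-0.0002 -0.0018  0.0269] 0.26
```

play_rows:
  commands:
    - {"x": 0,"y": -0.002,"z": 0.02,"twist": 0}
    - {"x": 0,"y": -0.002,"z": 0.027,"twist": 0}
    - {"x": 0,"y": -0.002,"z": 0.03,"twist": 0}
    - {"x": 0,"y": -0.002,"z": 0.033,"twist": 0}
    - {"x": 0,"y": -0.002,"z": 0.0355,"twist": 0}
    - {"x": 0,"y": -0.002,"z": 0.0365,"twist": 0}
    - {"x": 0,"y": -0.002,"z": 0.0365,"twist": 0}
    - {"x": 0,"y": -0.002,"z": 0.0365,"twist": 0}

```text
time: 4.5
tool_pos: [521.1, -117.3, 129.1]
tcp_rot: [3.139, -0.0, 1.416]
contact_force: [-2.5, 2.0, 9.3]
grip_width: 0.3
finger_force: 4.3
```

play_rows:
  commands:
    - {"x": 0,"y": 0,"z": -0.02,"twist": 0}
    - {"x": 0,"y": 0,"z": -0.05,"twist": 0}
    - {"x": 0,"y": 0,"z": -0.07,"twist": 0}
    - {"x": -0.03,"y": 0,"z": -0.07,"twist": 0}
    - {"x": -0.0637,"y": 0,"z": -0.07,"twist": 0}
    - {"x": -0.0637,"y": 0,"z": -0.05,"twist": 0}
    - {"x": -0.0637,"y": 0,"z": -0.0365,"twist": 0}
    - {"x": -0.0637,"y": 0,"z": -0.0365,"twist": 0}

```text
time: 5.3
tool_pos: [509.9, -180.3, 162.7]
tcp_rot: [-3.139, -0.001, 1.415]
contact_force: [0.3, 0.1, -0.1]
grip_width: 0.5
finger_force: 0.0
```

```bash
python3 st.py 509.8 -180.3 136 80.83
```

```text
t 5.3 [ 509.9 -180.3  162.7] rot [-1.7986e+02 -6.0000e-02  8.1100e+01] F [ 0.3  0.1 -0.1] w 0.5 gf 0.0
shift [ 0.     -0.0001  0.0267] 0.27
```

play_rows:
  commands:
    - {"x": 0,"y": 0,"z": 0.02,"twist": 0}
    - {"x": 0,"y": 0,"z": 0.027,"twist": 0}
    - {"x": 0,"y": 0,"z": 0.03,"twist": 0}
    - {"x": 0,"y": 0,"z": 0.033,"twist": 0}
    - {"x": 0,"y": 0,"z": 0.036,"twist": 0}
    - {"x": 0,"y": 0,"z": 0.038,"twist": 0}
    - {"x": 0,"y": 0,"z": 0.038,"twist": 0}
    - {"x": 0,"y": 0,"z": 0.038,"twist": 0}

```text
time: 6.1
tool_pos: [511.7, -180.9, 128.1]
tcp_rot: [3.138, 0.001, 1.416]
contact_force: [-0.9, 1.2, 9.7]
grip_width: 0.5
finger_force: 4.9
```

play_rows:
  commands:
    - {"x": 0,"y": 0,"z": -0.02,"twist": 0}
    - {"x": 0,"y": 0,"z": -0.05,"twist": 0}
    - {"x": 0,"y": 0,"z": -0.07,"twist": 0}
    - {"x": -0.03,"y": 0,"z": -0.07,"twist": 0}
    - {"x": -0.0637,"y": 0,"z": -0.07,"twist": 0}
    - {"x": -0.0637,"y": 0,"z": -0.05,"twist": 0}
    - {"x": -0.0637,"y": 0,"z": -0.038,"twist": 0}
    - {"x": -0.0637,"y": 0,"z": -0.038,"twist": 0}

```text
time: 6.9
tool_pos: [500.0, -242.8, 162.4]
tcp_rot: [-3.139, -0.002, 1.416]
contact_force: [0.6, 0.7, 0.1]
grip_width: 0.5
finger_force: 0.0
```

play_rows:
  commands:
    - {"x": 0,"y": 0,"z": 0.02,"twist": 0}
    - {"x": 0,"y": 0,"z": 0.027,"twist": 0}
    - {"x": 0,"y": 0,"z": 0.03,"twist": 0}
    - {"x": 0,"y": 0,"z": 0.033,"twist": 0}
    - {"x": 0,"y": 0,"z": 0.036,"twist": 0}
    - {"x": 0,"y": 0,"z": 0.038,"twist": 0}
    - {"x": 0,"y": 0,"z": 0.038,"twist": 0}
    - {"x": 0,"y": 0,"z": 0.038,"twist": 0}

```text
time: 7.7
tool_pos: [501.7, -243.6, 127.9]
tcp_rot: [3.139, 0.001, 1.416]
contact_force: [-1.7, 2.3, 8.3]
grip_width: 0.6
finger_force: 4.6
```

play_rows:
  commands:
    - {"x": 0,"y": 0,"z": -0.02,"twist": 0}
    - {"x": 0,"y": 0,"z": -0.05,"twist": 0}
    - {"x": 0,"y": 0,"z": -0.09,"twist": 0}
    - {"x": 0,"y": -0.04,"z": -0.1,"twist": 0}
    - {"x": 0,"y": -0.08,"z": -0.1,"twist": 0}
    - {"x": 0,"y": -0.12,"z": -0.1,"twist": 0}
    - {"x": 0,"y": -0.12,"z": -0.1,"twist": 0}
    - {"x": 0,"y": -0.12,"z": -0.1,"twist": 0}
  jaw: 0.1

```text
time: 8.5
tool_pos: [382.4, -225.3, 226.9]
tcp_rot: [3.139, 0.001, 1.415]
contact_force: [0.5, 0.1, -0.3]
grip_width: 59.8
finger_force: 0.0
```

```bash
python3 st.py ; python3 - <<'E'
from h import *
t=cap("top");s=cap("side")
a=cv2.resize(t["pixels"][170:260,220:410,::-1],(760,360));b=cv2.resize(s["pixels"][165:325,170:410,::-1],(360,240))
cv2.imwrite("pics/z5.png",np.vstack([a,np.hstack([b,b*0,np.zeros((240,40,3),np.uint8)])]))
g=s["pixels"].mean(2)
for m,ce,a in blobs(g<38,15,400,(190,170,250,235)): print("knob",np.round(ce,1),a,tri(t,(256.2,221.2),s,ce))
E
```

```text
t 8.5 [ 382.4 -225.3  226.9] rot [1.7986e+02 7.0000e-02 8.1070e+01] F [ 0.5  0.1 -0.3] w 59.8 gf 0.0
knob [193.2 232.9] 16 (array([453.94579252,   5.21850738, -31.26245766]), np.float64(116.30585997636503))
```

View pics/z5.png

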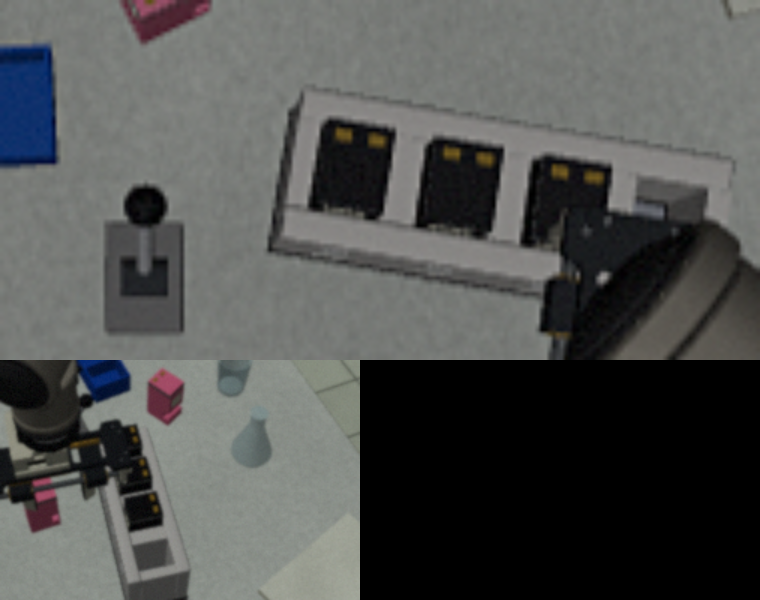

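All three packs have risen: their label strips show at the lower edges, and the knob sits at about (145,205) in the crop, x≈501, which is a full swing of about 1.0 rad. I'll grasp the bay 1 pack across x.

play_rows:
  commands:
    - {"x": 0.03,"y": 0.028,"z": 0,"twist": 0.2}
    - {"x": 0.06,"y": 0.056,"z": 0,"twist": 0.2}
    - {"x": 0.09,"y": 0.084,"z": 0,"twist": 0.2}
    - {"x": 0.128,"y": 0.119,"z": 0.0,"twist": 0.2}
    - {"x": 0.128,"y": 0.119,"z": 0.01,"twist": 0.2}
    - {"x": 0.128,"y": 0.119,"z": 0.03,"twist": 0.2}
    - {"x": 0.128,"y": 0.119,"z": 0.04,"twist": 0.2}
    - {"x": 0.128,"y": 0.119,"z": 0.04,"twist": 0.2}

```text
time: 9.4
tool_pos: [519.0, -116.9, 184.0]
tcp_rot: [-3.138, -0.001, 1.412]
contact_force: [0.5, -0.5, 0.9]
grip_width: 82.6
finger_force: 0.0
```

```bash
python3 st.py 519.8 -117.4 132 80.83; python3 - <<'E'
from h import *
c=cap("side")
g=c["pixels"].mean(2)
print(proj(c,(519.8,-117.4,136)),proj(c,(509.8,-180.3,136)),proj(c,(499.6,-243.3,136)))
for m,ce,a in blobs(g<60,60,900,(235,190,320,290)): print(np.round(ce,1),a)
w=cap("wrist","w1")
E
```

```text
t 9.4 [ 519.  -116.9  184. ] rot [-1.7979e+02 -4.0000e-02  8.0910e+01] F [ 0.5 -0.5  0.9] w 82.6 gf 0.0
shift [-0.0003  0.0009  0.052 ] 0.08
[251.66701961 215.99644662] [257.84362999 238.18184909] [264.40252558 262.04525677]
[265.  265.7] 515
```

View pics/w1.png

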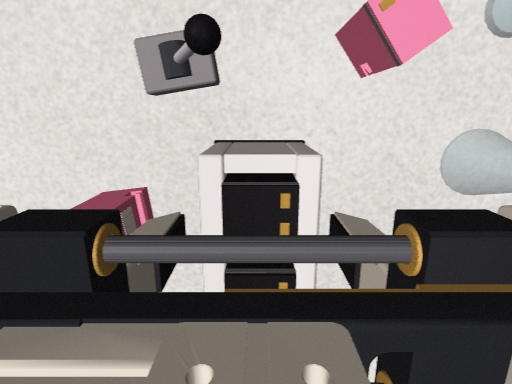

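The wrist view shows the bay 1 pack (x 222–297, y 175–235) centred between the open fingers, whose inner edges are at about 183 and 332. I descend, close and lift.

play_rows:
  commands:
    - {"x": 0,"y": 0.001,"z": 0.02,"twist": 0}
    - {"x": 0,"y": 0.001,"z": 0.036,"twist": 0}
    - {"x": 0,"y": 0.001,"z": 0.048,"twist": 0}
    - {"x": 0,"y": 0.001,"z": 0.051,"twist": 0}
    - {"x": 0,"y": 0.001,"z": 0.051,"twist": 0}
    - {"x": 0,"y": 0.001,"z": 0.051,"twist": 0}
    - {"x": 0,"y": 0.001,"z": 0.051,"twist": 0}
    - {"x": 0,"y": 0.001,"z": 0.051,"twist": 0}

```text
time: 10.3
tool_pos: [520.9, -117.3, 135.3]
tcp_rot: [3.14, 0.0, 1.412]
contact_force: [-0.7, -0.2, 0.4]
grip_width: 83.1
finger_force: 0.0
```

play_rows:
  commands:
    - {"x": 0,"y": 0,"z": 0,"twist": 0}
    - {"x": 0,"y": 0,"z": 0,"twist": 0}
    - {"x": 0,"y": 0,"z": 0,"twist": 0}
    - {"x": 0,"y": 0,"z": 0,"twist": 0}
    - {"x": 0,"y": 0,"z": 0,"twist": 0}
    - {"x": 0,"y": 0,"z": 0,"twist": 0}
    - {"x": 0,"y": 0,"z": 0,"twist": 0}
    - {"x": 0,"y": 0,"z": 0,"twist": 0}
  jaw: 1

```text
time: 11.1
tool_pos: [520.7, -117.3, 134.7]
tcp_rot: [3.141, -0.0, 1.412]
contact_force: [0.3, 0.5, -0.2]
grip_width: 49.7
finger_force: 30.0
```

play_rows:
  commands:
    - {"x": 0,"y": 0,"z": -0.01,"twist": 0}
    - {"x": 0,"y": 0,"z": -0.025,"twist": 0}
    - {"x": 0,"y": 0,"z": -0.04,"twist": 0}
    - {"x": 0,"y": 0,"z": -0.055,"twist": 0}
    - {"x": 0,"y": 0,"z": -0.07,"twist": 0}
    - {"x": 0,"y": 0,"z": -0.085,"twist": 0}
    - {"x": 0,"y": 0,"z": -0.09,"twist": 0}
    - {"x": 0,"y": 0,"z": -0.09,"twist": 0}

```text
time: 11.9
tool_pos: [520.5, -117.2, 225.3]
tcp_rot: [3.141, 0.0, 1.412]
contact_force: [-1.1, 0.7, -3.8]
grip_width: 49.8
finger_force: 30.0
```

```bash
cat > crate.py <<'E'
from h import *
t=cap("top");hsv=cv2.cvtColor(t["pixels"],cv2.COLOR_RGB2HSV)
blue=(hsv[...,0]>100)&(hsv[...,0]<130)&(hsv[...,1]>120)
# rim reading: bench-plane bottom edge shows only on the near (-x) side, so use far edge + known width
for m,ce,a in blobs(blue,300,6000,(85,150,270,250)):
    w=np.array([on(t,q,45)[:2] for q in np.argwhere(m)[:,::-1]],np.float32)
    r=cv2.minAreaRect(w); b=cv2.boxPoints(r); ang=r[2] if r[2]<45 else r[2]-90
    ex=np.array([np.cos(np.radians(ang)),np.sin(np.radians(ang))]);ey=np.array([-ex[1],ex[0]])
    u=b@ex;v=b@ey
    print("area",a,"yaw",round(ang,2),"dx",np.ptp(u).round(1),"dy",np.ptp(v).round(1),"centre rect",np.round(r[0],1))
    c=ex*(u.max()-36)+ey*(v.max()+v.min())/2
    print("centre(far edge)",c.round(1));
    for k in(-116,-58,0,58,116): print(k,np.round(c+ey*k,1),"psi",round(90+ang,2))
E
python3 st.py; python3 crate.py
```

```text
t 11.9 [ 520.5 -117.2  225.3] rot [1.7997e+02 1.0000e-02 8.0910e+01] F [-1.1  0.7 -3.8] w 49.8 gf 30.0
area 3091 yaw 3.76 dx 75.5 dy 293.0 centre rect [559.9 210.5]
centre(far edge) [561.7 210.7]
-116 [569.3  94.9] psi 93.76
-58 [565.5 152.8] psi 93.76
0 [561.7 210.7] psi 93.76
58 [557.9 268.5] psi 93.76
116 [554.1 326.4] psi 93.76
```

play_rows:
  commands:
    - {"x": 0.01,"y": 0,"z": 0,"twist": 0}
    - {"x": 0.035,"y": -0.001,"z": 0,"twist": -1}
    - {"x": 0.07,"y": -0.002,"z": 0,"twist": -3}
    - {"x": 0.105,"y": -0.003,"z": 0,"twist": -5}
    - {"x": 0.14,"y": -0.005,"z": 0,"twist": -7}
    - {"x": 0.175,"y": -0.006,"z": 0,"twist": -9}
    - {"x": 0.21,"y": -0.007,"z": 0,"twist": -11}
    - {"x": 0.245,"y": -0.008,"z": 0,"twist": -12.85}

```text
time: 12.75
tool_pos: [550.7, 128.1, 223.8]
tcp_rot: [-3.14, -0.0, 1.638]
contact_force: [0.5, 0.1, -3.7]
grip_width: 50.1
finger_force: 30.0
```

```bash
python3 st.py 561.7 210.7 150 93.76; python3 crate.py
```

```text
t 12.8 [550.7 128.1 223.8] rot [-1.7988e+02 -1.0000e-02  9.3850e+01] F [ 0.5  0.1 -3.7] w 50.1 gf 30.0
shift [0.0817 0.0165 0.0738] 0.09
area 379 yaw 1.35 dx 74.7 dy 32.9 centre rect [569.2  80.8]
centre(far edge) [570.5  80.9]
-116 [573.3 -35.1] psi 91.35
-58 [571.9  22.9] psi 91.35
0 [570.5  80.9] psi 91.35
58 [569.2 138.9] psi 91.35
116 [567.8 196.8] psi 91.35
area 551 yaw 2.67 dx 66.0 dy 67.9 centre rect [551.9 231.9]
centre(far edge) [548.9 231.8]
-116 [554.3 115.9] psi 92.67
-58 [551.6 173.8] psi 92.67
0 [548.9 231.8] psi 92.67
58 [546.2 289.7] psi 92.67
116 [543.5 347.7] psi 92.67
```

play_rows:
  commands:
    - {"x": 0.03,"y": 0.006,"z": 0,"twist": 0}
    - {"x": 0.06,"y": 0.012,"z": 0,"twist": 0}
    - {"x": 0.082,"y": 0.0165,"z": 0.005,"twist": 0}
    - {"x": 0.082,"y": 0.0165,"z": 0.025,"twist": 0}
    - {"x": 0.082,"y": 0.0165,"z": 0.045,"twist": 0}
    - {"x": 0.082,"y": 0.0165,"z": 0.065,"twist": 0}
    - {"x": 0.082,"y": 0.0165,"z": 0.074,"twist": 0}
    - {"x": 0.082,"y": 0.0165,"z": 0.074,"twist": 0}

```text
time: 13.6
tool_pos: [561.3, 208.9, 148.8]
tcp_rot: [-3.137, 0.0, 1.636]
contact_force: [-0.1, -0.6, -3.8]
grip_width: 49.8
finger_force: 30.0
```

```bash
python3 st.py 561.7 210.7 95 93.76; python3 - <<'E'
from h import *
s=cap("side");cv2.imwrite("pics/z6.png",cv2.resize(s["pixels"][80:230,150:300,::-1],(600,600)))
E
```

```text
t 13.6 [561.3 208.9 148.8] rot [-1.7976e+02  3.0000e-02  9.3760e+01] F [-0.1 -0.6 -3.8] w 49.8 gf 30.0
shift [0.0018 0.0005 0.0538] 0.0
```

View pics/z6.png

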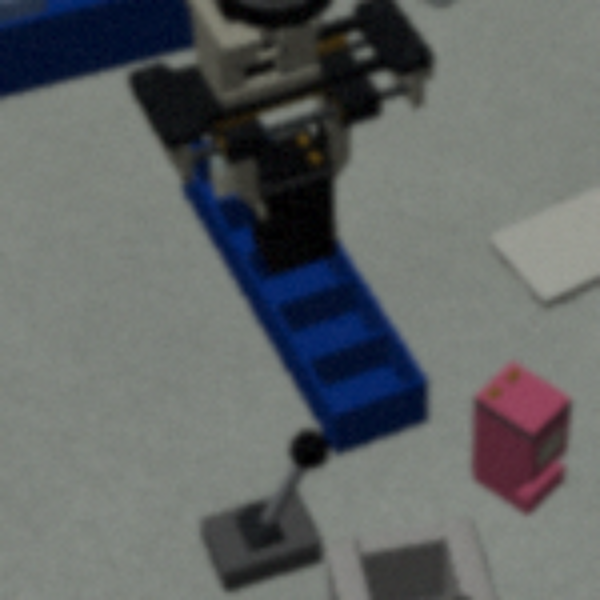

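The side crop shows the held pack (bottom at ~(300,262)) over the crate's middle cell, with cells -58 and -116 free below it. The lever stays leaning away. I lower and release.

play_rows:
  commands:
    - {"x": 0.001,"y": 0,"z": 0.015,"twist": 0}
    - {"x": 0.001,"y": 0,"z": 0.03,"twist": 0}
    - {"x": 0.001,"y": 0,"z": 0.042,"twist": 0}
    - {"x": 0.001,"y": 0,"z": 0.05,"twist": 0}
    - {"x": 0.001,"y": 0,"z": 0.054,"twist": 0}
    - {"x": 0.001,"y": 0,"z": 0.055,"twist": 0}
    - {"x": 0.001,"y": 0,"z": 0.055,"twist": 0}
    - {"x": 0.001,"y": 0,"z": 0.055,"twist": 0}

```text
time: 14.45
tool_pos: [562.9, 209.9, 96.4]
tcp_rot: [3.14, -0.0, 1.636]
contact_force: [-0.0, 0.4, -4.0]
grip_width: 50.1
finger_force: 30.0
```

```bash
python3 st.py 561.7 210.7 93 93.76
```

```text
t 14.4 [562.9 209.9  96.4] rot [ 1.7993e+02 -1.0000e-02  9.3760e+01] F [-0.   0.4 -4. ] w 50.1 gf 30.0
shift [ 0.0008 -0.0011  0.0034] -0.0
```

play_rows:
  commands:
    - {"x": 0.0,"y": 0,"z": 0.001,"twist": 0}
    - {"x": 0.0,"y": 0,"z": 0.002,"twist": 0}
    - {"x": 0,"y": 0,"z": 0.003,"twist": 0}
    - {"x": 0,"y": 0,"z": 0.003,"twist": 0}
    - {"x": 0,"y": 0,"z": 0.003,"twist": 0}
    - {"x": 0,"y": 0,"z": 0.003,"twist": 0}
    - {"x": 0,"y": 0,"z": 0.003,"twist": 0}
    - {"x": 0,"y": 0,"z": 0.003,"twist": 0}

```text
time: 15.25
tool_pos: [562.5, 209.9, 92.9]
tcp_rot: [3.141, -0.0, 1.636]
contact_force: [-0.3, -0.6, -1.5]
grip_width: 49.9
finger_force: 30.0
```

play_rows:
  commands:
    - {"x": 0,"y": 0,"z": 0,"twist": 0}
    - {"x": 0,"y": 0,"z": 0,"twist": 0}
    - {"x": 0,"y": 0,"z": 0,"twist": 0}
    - {"x": 0,"y": 0,"z": 0,"twist": 0}
    - {"x": 0,"y": 0,"z": -0.01,"twist": 0}
    - {"x": 0,"y": 0,"z": -0.03,"twist": 0}
    - {"x": 0,"y": 0,"z": -0.07,"twist": 0}
    - {"x": 0,"y": 0,"z": -0.11,"twist": 0}
  jaw: 0.1

```text
time: 16.05
tool_pos: [562.1, 209.8, 204.2]
tcp_rot: [-3.141, 0.0, 1.636]
contact_force: [1.2, 0.5, 0.0]
grip_width: 82.9
finger_force: 0.0
```

```bash
python3 st.py 509.8 -180.3 208 80.83
```

```text
t 16.1 [562.1 209.8 204.2] rot [-179.94    0.     93.76] F [1.2 0.5 0. ] w 82.9 gf 0.0
shift [-0.3858 -0.0777 -0.0038] 12.93
```

play_rows:
  commands:
    - {"x": -0.03,"y": -0.006,"z": -0.005,"twist": 1}
    - {"x": -0.075,"y": -0.015,"z": -0.01,"twist": 3}
    - {"x": -0.12,"y": -0.024,"z": -0.01,"twist": 5}
    - {"x": -0.165,"y": -0.033,"z": -0.01,"twist": 7}
    - {"x": -0.21,"y": -0.042,"z": -0.01,"twist": 9}
    - {"x": -0.255,"y": -0.051,"z": -0.01,"twist": 11}
    - {"x": -0.3,"y": -0.06,"z": -0.01,"twist": 12.9}
    - {"x": -0.34,"y": -0.069,"z": -0.01,"twist": 12.9}

```text
time: 16.85
tool_pos: [515.5, -136.1, 213.7]
tcp_rot: [3.14, 0.0, 1.41]
contact_force: [0.3, -1.1, -0.4]
grip_width: 82.3
finger_force: 0.0
```

```bash
python3 st.py 509.8 -180.3 133 80.83; python3 crate.py; python3 - <<'E'
from h import *
t=cap("top");g=t["pixels"].mean(2)
for m,ce,a in blobs(g<50,80,900,(130,170,230,225)): print(ce,a,on(t,ce,94))
E
```

```text
t 16.9 [ 515.5 -136.1  213.7] rot [1.7992e+02 2.0000e-02 8.0770e+01] F [ 0.3 -1.1 -0.4] w 82.3 gf 0.0
shift [-0.0445  0.0015  0.0807] -0.06
area 2626 yaw 3.76 dx 75.5 dy 293.0 centre rect [559.9 210.5]
centre(far edge) [561.6 210.6]
-116 [569.3  94.9] psi 93.76
-58 [565.5 152.8] psi 93.76
0 [561.6 210.6] psi 93.76
58 [557.8 268.5] psi 93.76
116 [554.  326.4] psi 93.76
[184.20380435 194.48369565] 736 [562.75937723 180.63414609  94.        ]
[157.70658683 203.04391218] 501 [541.05034261 243.96640112  94.        ]
```

play_rows:
  commands:
    - {"x": -0.03,"y": 0.001,"z": 0,"twist": 0}
    - {"x": -0.0445,"y": 0.0015,"z": 0.01,"twist": 0}
    - {"x": -0.0445,"y": 0.0015,"z": 0.03,"twist": 0}
    - {"x": -0.0445,"y": 0.0015,"z": 0.05,"twist": 0}
    - {"x": -0.0445,"y": 0.0015,"z": 0.07,"twist": 0}
    - {"x": -0.0445,"y": 0.0015,"z": 0.079,"twist": 0}
    - {"x": -0.0445,"y": 0.0015,"z": 0.079,"twist": 0}
    - {"x": -0.0445,"y": 0.0015,"z": 0.079,"twist": 0}

```text
time: 17.75
tool_pos: [510.7, -177.9, 134.2]
tcp_rot: [3.141, 0.0, 1.412]
contact_force: [-0.7, -0.4, 0.9]
grip_width: 82.9
finger_force: 0.0
```

play_rows:
  commands:
    - {"x": 0,"y": 0,"z": 0,"twist": 0}
    - {"x": 0,"y": 0,"z": 0,"twist": 0}
    - {"x": 0,"y": 0,"z": 0,"twist": 0}
    - {"x": 0,"y": 0,"z": 0,"twist": 0}
    - {"x": 0,"y": 0,"z": 0,"twist": 0}
    - {"x": 0,"y": 0,"z": 0,"twist": 0}
    - {"x": 0,"y": 0,"z": 0,"twist": 0}
    - {"x": 0,"y": 0,"z": 0,"twist": 0}
  jaw: 1

```text
time: 18.55
tool_pos: [510.5, -178.2, 133.9]
tcp_rot: [3.141, 0.0, 1.411]
contact_force: [1.0, 0.4, 1.8]
grip_width: 50.2
finger_force: 30.0
```

play_rows:
  commands:
    - {"x": 0,"y": 0,"z": -0.01,"twist": 0}
    - {"x": 0,"y": 0,"z": -0.025,"twist": 0}
    - {"x": 0,"y": 0,"z": -0.04,"twist": 0}
    - {"x": 0,"y": 0,"z": -0.055,"twist": 0}
    - {"x": 0,"y": 0,"z": -0.07,"twist": 0}
    - {"x": 0,"y": 0,"z": -0.085,"twist": 0}
    - {"x": 0,"y": 0,"z": -0.09,"twist": 0}
    - {"x": 0,"y": 0,"z": -0.09,"twist": 0}

```text
time: 19.35
tool_pos: [510.2, -178.1, 224.2]
tcp_rot: [3.141, 0.0, 1.411]
contact_force: [-0.2, 0.6, -3.4]
grip_width: 49.9
finger_force: 29.9
```

```bash
python3 st.py 565.5 152.8 223 93.76;python3 crate.py|head -3
```

```text
t 19.4 [ 510.2 -178.1  224.2] rot [1.7998e+02 1.0000e-02 8.0860e+01] F [-0.2  0.6 -3.4] w 49.9 gf 29.9
shift [0.3355 0.0021 0.0012] -12.9
area 2629 yaw 3.76 dx 75.5 dy 293.0 centre rect [559.9 210.5]
centre(far edge) [561.6 210.6]
-116 [569.2  94.9] psi 93.76
```

play_rows:
  commands:
    - {"x": 0.01,"y": 0,"z": 0,"twist": 0}
    - {"x": 0.04,"y": 0,"z": 0,"twist": -1}
    - {"x": 0.08,"y": 0,"z": 0,"twist": -3}
    - {"x": 0.12,"y": 0.001,"z": 0,"twist": -5}
    - {"x": 0.16,"y": 0.001,"z": 0,"twist": -7}
    - {"x": 0.2,"y": 0.001,"z": 0,"twist": -9}
    - {"x": 0.24,"y": 0.002,"z": 0,"twist": -11}
    - {"x": 0.28,"y": 0.002,"z": 0,"twist": -12.9}

```text
time: 20.2
tool_pos: [556.2, 100.3, 222.8]
tcp_rot: [-3.14, -0.0, 1.638]
contact_force: [0.0, -1.1, -3.0]
grip_width: 49.8
finger_force: 29.9
```

```bash
python3 st.py 565.5 154 150 93.76; python3 - <<'E'
from h import *
s=cap("side");cv2.imwrite("pics/s7.png",s["pixels"][:,:,::-1])
E
```

```text
t 20.2 [556.2 100.3 222.8] rot [-1.7989e+02 -2.0000e-02  9.3850e+01] F [ 0.  -1.1 -3. ] w 49.8 gf 29.9
shift [0.0529 0.0129 0.0728] 0.09
```

play_rows:
  commands:
    - {"x": 0.02,"y": 0.005,"z": 0,"twist": 0}
    - {"x": 0.04,"y": 0.01,"z": 0,"twist": 0}
    - {"x": 0.052,"y": 0.013,"z": 0.005,"twist": 0}
    - {"x": 0.052,"y": 0.013,"z": 0.025,"twist": 0}
    - {"x": 0.052,"y": 0.013,"z": 0.045,"twist": 0}
    - {"x": 0.052,"y": 0.013,"z": 0.065,"twist": 0}
    - {"x": 0.052,"y": 0.013,"z": 0.073,"twist": 0}
    - {"x": 0.052,"y": 0.013,"z": 0.073,"twist": 0}

```text
time: 21.05
tool_pos: [565.3, 150.6, 149.1]
tcp_rot: [-3.138, 0.0, 1.636]
contact_force: [0.6, -0.2, -2.5]
grip_width: 49.8
finger_force: 30.0
```

```bash
cat > edge.py <<'E'
from h import *
s=cap("side");h=cv2.cvtColor(s["pixels"],cv2.COLOR_RGB2HSV)
b=((h[...,0]>100)&(h[...,0]<130)&(h[...,1]>120))
for m,ce,a in blobs(b,150,4000,(190,100,270,200)):
    y,x=np.nonzero(m);print("blue lowest row",y.max(),"at col",x[y==y.max()].mean(),"rightmost",x.max(),"row",y[x==x.max()].mean(),a)
cth,st=np.cos(np.radians(3.76)),np.sin(np.radians(3.76))
for u,v,z in((36,-147,0),(-36,-147,0),(36,-147,45)): print(proj(s,(561.6+u*cth-v*st,210.6+u*st+v*cth,z)).round(1))
E
python3 edge.py; python3 st.py 565.5 154 93 93.76
```

```text
blue lowest row 192 at col 234.5 rightmost 255 row 178.5 1151
[256.6 185.5]
[233.5 194.3]
[256.6 175.3]
t 21.1 [566.1 150.7 150.4] rot [-179.93    0.     93.75] F [-0.5  0.6 -2.9] w 49.7 gf 30.0
shift [ 0.0034 -0.0004  0.0574] -0.01
```

play_rows:
  commands:
    - {"x": 0.003,"y": 0,"z": 0.012,"twist": 0}
    - {"x": 0.004,"y": 0,"z": 0.025,"twist": 0}
    - {"x": 0.004,"y": 0,"z": 0.038,"twist": 0}
    - {"x": 0.004,"y": 0,"z": 0.048,"twist": 0}
    - {"x": 0.004,"y": 0,"z": 0.053,"twist": 0}
    - {"x": 0.004,"y": 0,"z": 0.056,"twist": 0}
    - {"x": 0.004,"y": 0,"z": 0.058,"twist": 0}
    - {"x": 0.004,"y": 0,"z": 0.058,"twist": 0}

```text
time: 21.9
tool_pos: [566.2, 154.8, 92.8]
tcp_rot: [3.141, -0.0, 1.636]
contact_force: [0.2, -0.4, -1.9]
grip_width: 50.2
finger_force: 29.9
```

```bash
python3 st.py 565.5 154 92 93.76
```

```text
t 21.9 [566.2 154.8  92.8] rot [ 1.7998e+02 -1.0000e-02  9.3760e+01] F [ 0.2 -0.4 -1.9] w 50.2 gf 29.9
shift [-0.0007 -0.0008  0.0008] -0.0
```

Contact with the floor: the carried weight dropped. I release and go for bay 3.

play_rows:
  commands:
    - {"x": 0,"y": 0,"z": 0.001,"twist": 0}
    - {"x": 0,"y": 0,"z": 0.001,"twist": 0}
    - {"x": 0,"y": 0,"z": 0.001,"twist": 0}
    - {"x": 0,"y": 0,"z": 0,"twist": 0}
    - {"x": 0,"y": 0,"z": -0.01,"twist": 0}
    - {"x": 0,"y": 0,"z": -0.03,"twist": 0}
    - {"x": 0,"y": 0,"z": -0.07,"twist": 0}
    - {"x": 0,"y": 0,"z": -0.12,"twist": 0}
  jaw: 0.1

```text
time: 22.7
tool_pos: [565.0, 154.6, 213.2]
tcp_rot: [-3.138, 0.0, 1.636]
contact_force: [0.9, 0.0, -0.1]
grip_width: 82.6
finger_force: 0.0
```

```bash
python3 st.py 499.6 -242.5 212 80.83
```

```text
t 22.7 [565.  154.6 213.2] rot [-1.7979e+02  1.0000e-02  9.3760e+01] F [ 0.9  0.  -0.1] w 82.6 gf 0.0
shift [-0.3919 -0.0913  0.0012] 12.93
```

play_rows:
  commands:
    - {"x": -0.03,"y": -0.007,"z": 0,"twist": 1}
    - {"x": -0.075,"y": -0.017,"z": 0,"twist": 3}
    - {"x": -0.12,"y": -0.028,"z": 0,"twist": 5}
    - {"x": -0.165,"y": -0.038,"z": 0,"twist": 7}
    - {"x": -0.21,"y": -0.049,"z": 0,"twist": 9}
    - {"x": -0.255,"y": -0.059,"z": 0,"twist": 11}
    - {"x": -0.3,"y": -0.07,"z": 0,"twist": 12.9}
    - {"x": -0.34,"y": -0.079,"z": 0,"twist": 12.9}

```text
time: 23.5
tool_pos: [508.9, -191.9, 213.8]
tcp_rot: [3.14, 0.001, 1.41]
contact_force: [0.7, 0.7, 0.5]
grip_width: 82.5
finger_force: 0.0
```

```bash
python3 st.py 499.6 -242.5 134 80.83; python3 crate.py
```

```text
t 23.5 [ 508.9 -191.9  213.8] rot [1.7992e+02 3.0000e-02 8.0770e+01] F [0.7 0.7 0.5] w 82.5 gf 0.0
shift [-0.0515 -0.0011  0.0798] -0.06
area 2186 yaw 3.76 dx 75.5 dy 293.0 centre rect [559.9 210.5]
centre(far edge) [561.7 210.7]
-116 [569.3  94.9] psi 93.76
-58 [565.5 152.8] psi 93.76
0 [561.7 210.7] psi 93.76
58 [557.9 268.5] psi 93.76
116 [554.1 326.4] psi 93.76
```

play_rows:
  commands:
    - {"x": -0.03,"y": -0.001,"z": 0,"twist": 0}
    - {"x": -0.052,"y": -0.001,"z": 0.01,"twist": 0}
    - {"x": -0.052,"y": -0.001,"z": 0.03,"twist": 0}
    - {"x": -0.052,"y": -0.001,"z": 0.05,"twist": 0}
    - {"x": -0.052,"y": -0.001,"z": 0.07,"twist": 0}
    - {"x": -0.052,"y": -0.001,"z": 0.079,"twist": 0}
    - {"x": -0.052,"y": -0.001,"z": 0.079,"twist": 0}
    - {"x": -0.052,"y": -0.001,"z": 0.079,"twist": 0}

```text
time: 24.35
tool_pos: [500.8, -241.0, 134.7]
tcp_rot: [3.14, 0.0, 1.411]
contact_force: [0.6, -0.6, -0.6]
grip_width: 82.7
finger_force: 0.0
```

play_rows:
  commands:
    - {"x": 0,"y": 0,"z": 0,"twist": 0}
    - {"x": 0,"y": 0,"z": 0,"twist": 0}
    - {"x": 0,"y": 0,"z": 0,"twist": 0}
    - {"x": 0,"y": 0,"z": 0,"twist": 0}
    - {"x": 0,"y": 0,"z": 0,"twist": 0}
    - {"x": 0,"y": 0,"z": 0,"twist": 0}
    - {"x": 0,"y": 0,"z": 0,"twist": 0}
    - {"x": 0,"y": 0,"z": 0,"twist": 0}
  jaw: 1

```text
time: 25.15
tool_pos: [500.5, -241.0, 134.0]
tcp_rot: [3.141, 0.0, 1.411]
contact_force: [1.7, 0.1, 1.7]
grip_width: 49.6
finger_force: 30.0
```

play_rows:
  commands:
    - {"x": 0,"y": 0,"z": -0.01,"twist": 0}
    - {"x": 0,"y": 0,"z": -0.025,"twist": 0}
    - {"x": 0,"y": 0,"z": -0.04,"twist": 0}
    - {"x": 0,"y": 0,"z": -0.055,"twist": 0}
    - {"x": 0,"y": 0,"z": -0.07,"twist": 0}
    - {"x": 0,"y": 0,"z": -0.085,"twist": 0}
    - {"x": 0,"y": 0,"z": -0.09,"twist": 0}
    - {"x": 0,"y": 0,"z": -0.09,"twist": 0}

```text
time: 25.95
tool_pos: [500.1, -240.8, 223.9]
tcp_rot: [-3.142, -0.0, 1.411]
contact_force: [0.1, -1.1, -3.9]
grip_width: 49.6
finger_force: 29.9
```

```bash
python3 st.py 569.3 96 223 93.76;python3 crate.py|head -3
```

```text
t 25.9 [ 500.1 -240.8  223.9] rot [-180.     -0.     80.85] F [ 0.1 -1.1 -3.9] w 49.6 gf 29.9
shift [0.3435 0.0148 0.0009] -12.91
area 2181 yaw 3.76 dx 75.5 dy 293.0 centre rect [559.9 210.5]
centre(far edge) [561.6 210.6]
-116 [569.3  94.9] psi 93.76
```

play_rows:
  commands:
    - {"x": 0.01,"y": 0,"z": 0,"twist": 0}
    - {"x": 0.04,"y": 0.001,"z": 0,"twist": -1}
    - {"x": 0.08,"y": 0.003,"z": 0,"twist": -3}
    - {"x": 0.12,"y": 0.005,"z": 0,"twist": -5}
    - {"x": 0.16,"y": 0.007,"z": 0,"twist": -7}
    - {"x": 0.2,"y": 0.009,"z": 0,"twist": -9}
    - {"x": 0.24,"y": 0.011,"z": 0,"twist": -11}
    - {"x": 0.28,"y": 0.012,"z": 0,"twist": -12.9}

```text
time: 26.8
tool_pos: [556.1, 36.0, 222.8]
tcp_rot: [-3.14, -0.001, 1.638]
contact_force: [0.4, -1.0, -3.9]
grip_width: 49.7
finger_force: 29.9
```

```bash
python3 st.py 569.3 96 150 93.76; python3 crate.py
```

```text
t 26.8 [556.1  36.  222.8] rot [-1.799e+02 -3.000e-02  9.385e+01] F [ 0.4 -1.  -3.9] w 49.7 gf 29.9
shift [0.059  0.0172 0.0728] 0.09
area 432 yaw 0.64 dx 74.2 dy 47.9 centre rect [566.3 108.2]
centre(far edge) [567.4 108.2]
-116 [568.7  -7.8] psi 90.64
-58 [568.1  50.2] psi 90.64
0 [567.4 108.2] psi 90.64
58 [566.8 166.2] psi 90.64
116 [566.1 224.2] psi 90.64
area 1308 yaw 3.74 dx 75.5 dy 190.3 centre rect [556.5 261.7]
centre(far edge) [558.3 261.9]
-116 [565.8 146.1] psi 93.74
-58 [562.1 204. ] psi 93.74
0 [558.3 261.9] psi 93.74
58 [554.5 319.7] psi 93.74
116 [550.7 377.6] psi 93.74
```

play_rows:
  commands:
    - {"x": 0.02,"y": 0.006,"z": 0,"twist": 0}
    - {"x": 0.04,"y": 0.012,"z": 0,"twist": 0}
    - {"x": 0.059,"y": 0.017,"z": 0.005,"twist": 0}
    - {"x": 0.059,"y": 0.017,"z": 0.025,"twist": 0}
    - {"x": 0.059,"y": 0.017,"z": 0.045,"twist": 0}
    - {"x": 0.059,"y": 0.017,"z": 0.065,"twist": 0}
    - {"x": 0.059,"y": 0.017,"z": 0.073,"twist": 0}
    - {"x": 0.059,"y": 0.017,"z": 0.073,"twist": 0}

```text
time: 27.65
tool_pos: [568.6, 93.8, 149.1]
tcp_rot: [-3.138, -0.0, 1.636]
contact_force: [0.8, 0.5, -3.0]
grip_width: 49.7
finger_force: 30.0
```

```bash
python3 edge.py; python3 st.py 569.3 96 92 93.76;python3 - <<'E'
from h import *
s=cap("side");cv2.imwrite("pics/z8.png",cv2.resize(s["pixels"][80:230,150:300,::-1],(600,600)))
E
```

```text
blue lowest row 192 at col 234.5 rightmost 255 row 178.5 682
[256.6 185.5]
[233.5 194.3]
[256.6 175.3]
t 27.7 [569.4  93.8 150.4] rot [-1.7993e+02 -1.0000e-02  9.3760e+01] F [ 0.4 -0.1 -2.2] w 49.7 gf 30.0
shift [0.0022 0.0001 0.0584] -0.0
```

View pics/z8.png

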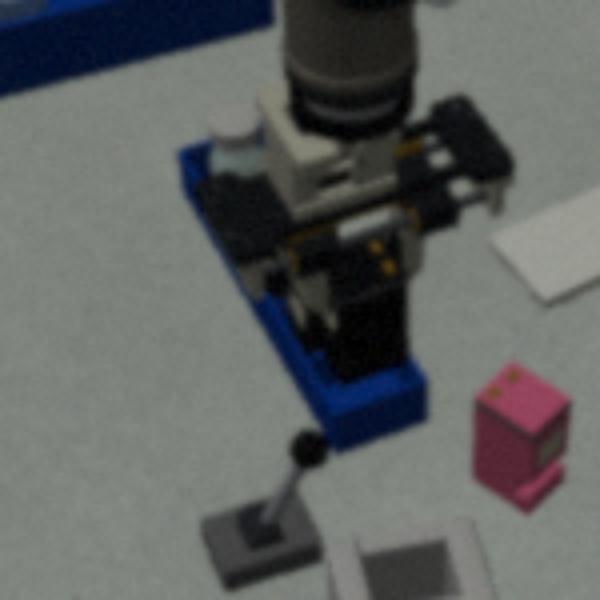

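The crop shows the third pack (bottom edge ~(375,375)) over the crate's end cell with the crate unmoved. I lower it.

play_rows:
  commands:
    - {"x": 0.001,"y": 0,"z": 0.012,"twist": 0}
    - {"x": 0.001,"y": 0,"z": 0.025,"twist": 0}
    - {"x": 0.001,"y": 0,"z": 0.038,"twist": 0}
    - {"x": 0.001,"y": 0,"z": 0.048,"twist": 0}
    - {"x": 0.001,"y": 0,"z": 0.053,"twist": 0}
    - {"x": 0.001,"y": 0,"z": 0.056,"twist": 0}
    - {"x": 0.001,"y": 0,"z": 0.058,"twist": 0}
    - {"x": 0.001,"y": 0,"z": 0.058,"twist": 0}

```text
time: 28.55
tool_pos: [569.8, 94.7, 92.8]
tcp_rot: [3.141, -0.0, 1.636]
contact_force: [0.9, 1.3, -2.8]
grip_width: 50.1
finger_force: 30.0
```

```bash
python3 st.py 569.3 96 92 93.76
```

```text
t 28.6 [569.8  94.7  92.8] rot [179.98  -0.    93.76] F [ 0.9  1.3 -2.8] w 50.1 gf 30.0
shift [ 0.0014 -0.0004  0.0008] -0.0
```

play_rows:
  commands:
    - {"x": 0,"y": 0,"z": 0.001,"twist": 0}
    - {"x": 0,"y": 0,"z": 0.001,"twist": 0}
    - {"x": 0,"y": 0,"z": 0.001,"twist": 0}
    - {"x": 0,"y": 0,"z": 0,"twist": 0}
    - {"x": 0,"y": 0,"z": -0.01,"twist": 0}
    - {"x": 0,"y": 0,"z": -0.03,"twist": 0}
    - {"x": 0,"y": 0,"z": -0.07,"twist": 0}
    - {"x": 0,"y": 0,"z": -0.12,"twist": 0}
  jaw: 0.1

```text
time: 29.35
tool_pos: [568.6, 94.6, 213.3]
tcp_rot: [-3.138, -0.0, 1.636]
contact_force: [0.9, 0.3, 0.0]
grip_width: 82.9
finger_force: 0.0
```

play_rows:
  commands:
    - {"x": -0.03,"y": 0,"z": -0.02,"twist": 0}
    - {"x": -0.07,"y": -0.02,"z": -0.02,"twist": 0}
    - {"x": -0.11,"y": -0.04,"z": -0.02,"twist": 0}
    - {"x": -0.15,"y": -0.06,"z": -0.02,"twist": 0}
    - {"x": -0.19,"y": -0.08,"z": -0.02,"twist": 0}
    - {"x": -0.23,"y": -0.09,"z": -0.02,"twist": 0}
    - {"x": -0.27,"y": -0.1,"z": -0.02,"twist": 0}
    - {"x": -0.28,"y": -0.1,"z": -0.02,"twist": 0}

```text
time: 30.15
tool_pos: [487.3, -194.9, 233.7]
tcp_rot: [3.141, 0.002, 1.633]
contact_force: [0.3, 0.9, -0.6]
grip_width: 82.8
finger_force: 0.0
```

```bash
python3 st.py; python3 crate.py|head -2; python3 - <<'E'
from h import *
t=cap("top");s=cap("side")
a=cv2.resize(t["pixels"][90:260,100:300,::-1],(400,340));b=cv2.resize(s["pixels"][90:240,180:320,::-1],(400,429))
a=cv2.copyMakeBorder(a,0,89,0,0,cv2.BORDER_CONSTANT)
cv2.imwrite("pics/z9.png",np.hstack([a,b]))
E
```

```text
t 30.1 [ 487.3 -194.9  233.7] rot [1.7995e+02 1.0000e-01 9.3540e+01] F [ 0.3  0.9 -0.6] w 82.8 gf 0.0
area 1804 yaw 3.76 dx 75.5 dy 293.0 centre rect [559.9 210.5]
centre(far edge) [561.7 210.7]
```

View pics/z9.png

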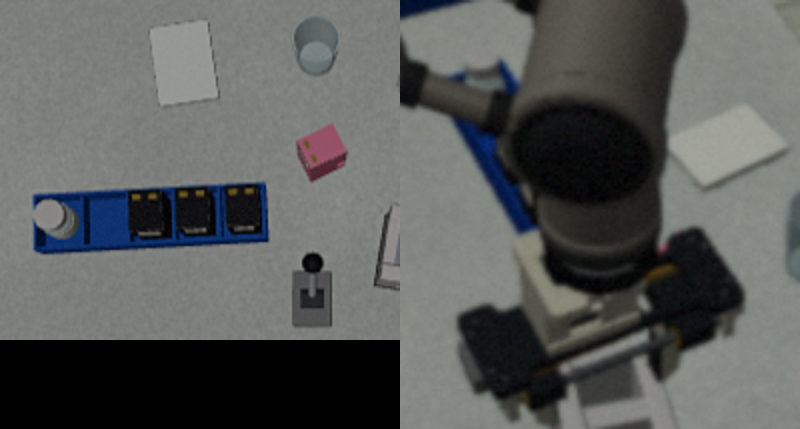

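The crop shows three packs upright in cells 0, -58 and -116 (at (148,212), (194,210), (243,208)). The jar is in place at (55,218), the bystanders are undisturbed and the lever leans away. One last check of the lever angle before handing in.

```bash
python3 - <<'E'
from h import *
t=cap("top");s=cap("side")
k1,e=tri(t,(256.2,221.2),s,(227.3,192.3));k0=np.array([436.3,4.5,98.6]);print(k1,e)
d=np.hypot(*(k1-k0)[[0,2]])
for L in(66,68,70,72,75,80): print(L,2*np.arcsin(d/2/L))
E
```

```text
[500.39370076   4.91663021  91.83329719] 1.1258069165190105
66 1.0201825047537934
68 0.9874206621707564
70 0.9567934625575744
72 0.9280895831783986
75 0.8882458524181154
80 0.829173949830115
```

```bash
python3 -c "
from plant import bot
print(bot.close_job())"
```

```text
the job is handed in; nothing more can be done
None
```

The job is handed in; the hand-in gave no verdict. The outlet was switched off first (lever measured at 0.83–1.0 rad), then all three packs present were released and stood upright in crate cells y = 0, -58 and -116 mm; in the last pictures the jar, beaker and tile looked undisturbed, while the flask was not in view.

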